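# Wedge up the rocking gauge stand

## Robot

A 6-joint arm with a two-finger parallel gripper is mounted at the origin on a cart in front of the work surface, level with it; the furniture and walls round the work are solid. World frame = base frame: x ahead of the robot, y to its left, z up, the work surface at z = 0. Lengths are in m, angles in rad, forces in N, time in s.
With the tool pointing down it reaches from about 0.35 to 0.775 m from the base axis. Payload 7.3 kg.
Tool frame: the origin (TCP) lies on the centre line of the jaws, within the pads' length; the fingertips stand 17 mm ahead of it and the grasp point (between the pads) lies 2 mm behind it (robot.tcp_to_tips is the distance from the TCP to the fingertips, in m); z points along the fingers, y is the line along which they close (so a half turn about z gives the same grasp; the last joint's range is limited). The gripper opens to 92 mm and grips with 3 to 60 N. Pads are 19 mm wide; open, the fingers measure 130 mm over their backs; the gripper's body (75 mm by 190 mm) begins 47 mm behind the grasp point.
Start: joints at [-1.366, 0.342, 1.524, -0, 1.275, -0.146], TCP at [0.18, -0.493, 0.244] pointing down, gripper open.
Joint ranges: [-2.53, 2.53], [-0.77, 2.02], [0.04, 2.7], [-1, 4.14], [0.28, 2.66], [-3.11, 3.11]. Speed limits (rad/s): [2.57, 2.57, 3.14, 3.14, 3.14, 3.14].

## Interface

Orientations are given as [roll, pitch, yaw] about the fixed x, y, z axes, in that order (R = Rz(yaw) Ry(pitch) Rx(roll)).
In Python, from cell import robot gives the robot as it stands. The module is installed in compiled form; this text tells all that it offers.
- The arm moves only by the tool carry_out, never from a script. Its argument "commands" is a list of rows, each a list of 3 entries, a list of its own where there are three numbers: the shift along the tool's x, y, z in m, then the turn about the tool's z in rad, then the opening, from 0 (shut) to 1 (fully open). In form: [[[dx, dy, dz], yaw, claw], ...]. A call has 1 to 20 rows; each row shifts and turns the commanded pose from where the row before left it, along the tool's axes as they then stand; what a row does not reach is not made up. A row lasts 1/8 s, in which the tool goes at most 62.5 mm and 10.7 degrees, less where a joint would pass 70% of its speed; a pose out of reach is approached as far as the arm can. A call is refused whole if a number of a shift passes 0.0625 or a number of a turn 0.188, either way. A call with a gripper value outside its range is refused whole. The fingers move at their own pace and stop on an object; "newtons" is the grip in N (left out, the last holds). Time passes only in rows, so rows that do not move let the fingers close. It gives the time, the measured TCP pose, the force, the opening and the grip force at its end, in the units of the state.
- robot.observe(): the state, without advancing time (a new reading comes with each control period).
- robot.read_camera(name): name is "scene" or "top" or "wrist"; returns a dict with "pixels" (400x640x3 uint8, red, green, blue), "fx", "fy", "cx", "cy" (pixels), "k1" (the pictures are not rectified: a ray, as slopes to the right and down, at radius r is drawn at 1 + k1 r^2 times it, then the intrinsics apply), "view" (4x4, takes a point from world to camera coordinates); the wrist camera has in their place "T_tool_cam" (4x4, takes a point from camera to tool coordinates, whose origin is the TCP and whose axes are the flange's). Camera axes: x right, y up, looking along -z (the intrinsics and any distortion apply to the point x, -y, -z); pixel columns grow to the right and rows downward; lengths in m; the calibration is good to about 2 mm. A picture is of the moment at which its call begins: read the wrist's pose just before it. There is no depth.
- robot.hand_in(): hands the job in; it is judged then, once.
Trained networks look in a picture, given as the dict that the camera call returned (one of the last four; its "shot" number tells which), for a name from the list of things; names that differ only in an ending like _2 or _b are one class to them, and where a whole thing is asked for, a point or a joint stands for the part that bears it (a point fixed in the world has none). Each returns a list of dicts, best first, with "p" (0 to 1); they miss things now and then, are a little off and sometimes report something else, mostly with a low value. They report only what shows in the picture. A call takes as long as a camera call. They do not tell look-alikes from the thing itself.
- robot.find_in(picture, name): "at" ([column, row] in pixels, amid what is visible of it).
- robot.tip_of(picture, name): "at" ([column, row] in pixels: a listed point, or the origin of a listed thing).
The state is a dict: "time": time; "qpos": joint angles; "qvel": joint speeds; "joint_efforts": joint torques, N m; "tool_pos": TCP position; "tool_rot": TCP orientation; "contact_force": force on the tool from outside, world axes, zero at the start; "torque": the same for the moment, N m; "opening": finger opening in m; "grip_force": force on a finger pad.
Only numpy, scipy, OpenCV 4.12 (cv2) and the standard library are available. Lean on these libraries where they do the work, as an engineer would, in place of code of your own. Each camera call takes 0.05 s, during which the arm holds its last target. There are 200 camera calls.

## Task

The dial gauge stand rocks because its front left foot has lost its rubber boot and hangs clear of the table. With the fingertips only, and without picking it up, push the wooden wedge thin end first under that bare foot until it takes up the gap and the stand no longer rocks; do not shove the stand along, jack it up off its other feet or disturb the other things on the table. Then press down on the corner of the base above that foot with about a kilogram's weight, and finish while still pressing there, the stand firm and level with its foot resting on the wedge.

Things in the scene. Friction and masses are not known exactly. Their poses are not given: they have to be found in the camera images.
- stand: Grey dial gauge stand, loose, about 1.7 kg. Slab 160 (x) by 220 (y) by 18 mm, flat top 40 mm and underside 22 mm above the table. Origin: its middle at table level; z up, -x its front, +y its left. Rubber-booted feet, 24 mm across, at x,y = (-60,-90), (60,-90), (60,90) mm; bare stud at (-60,90) mm. Column at (45,-65) mm and dial at (0,-15) mm, up to 245 mm high.
- foot_tip (a point): Lowest point of the bare domed steel stud (15 mm across) under the stand's front left corner; its height above the table is the gap, 5 to 9 mm, different each time. The stand rests on the other three feet; without the wedge a press of a few newtons on this corner tips it about the diagonal of the two neighbouring feet, until the stud meets the table.
- corner_top (a point): Point on the slab's flat top straight above the bare stud, 40 mm above the table: where to press. The slab's edges are 20 mm from it along the stand's +y (left) and -x (front).
- wedge: Loose hardwood wedge, 75 mm long (x), 40 mm wide (y), 60 g. Origin: middle of its underside. +x points to the 2 mm nose, -x to the upright 14 mm high butt face, to push at; 8 mm thick at the middle, 1.6 mm per 10 mm of taper. It starts left of the stand, nose toward the bare foot (about along the stand's -y, up to 17 degrees askew, up to 12 mm off line), 25 to 80 mm short of it.
- wedge_mid (a point): Middle of the wedge, 4 mm above its underside. The wedge slides free with about 0.4 N; once it meets the foot the push needed rises to 4 N and more within a few mm, which tells that the gap is taken up. Pushed on with more than about 8 N it shoves the stand along. It stays put when let go.
- red_basket: Bystander: red slotted basket with a white rim, 134 x 184 x 66 mm, on the right near the robot. Origin: middle of the underside (so for all bystanders).
- chisel: Bystander: bench chisel with a black handle, 248 mm long, at the near left.
- pencil: Bystander: red pencil, 168 mm long, near the robot in the middle.
- bridge_blank: Bystander: dark bridge blank, 30 x 160 x 10 mm, at the right edge beside the stand.
- sanding_block: Bystander: cork sanding block, 67 x 112 x 30 mm, in front of the stand.
- caliper: Bystander: caliper, 62 x 190 x 14 mm, beyond the wedge on the left.
- glue_bottle: Bystander: glue bottle with a nozzle, 67 mm across, 190 mm high, at the back left.
- glue_cup: Bystander: cup with a stirring stick, 60 x 82 x 73 mm, at the back.
There are look-alikes about, which are no part of the job. Several things look just like the wedge: the one meant starts farthest to the robot's right.

How it is judged:
On the way:
1. the wedge bears the bare foot (at least 0.5 N) with nothing pressing on the stand (contact force between wedge and stand above 0.5 N and contact force between each of the arm, the fingers and stand below 0.1 N and angle between stand's own z axis and vertical below 0.015 rad), for 0.2 s.
At the end, for the whole second after the job is handed in: Fingers press the corner above the bare foot with over 4 N (tool within 40 mm of it); that foot bears on the flat-lying wedge with over 2 N; the stand is within 0.015 rad of level, has moved under 15 mm, and is still (contact force between the fingers and stand above 4 N and horizontal distance between the grasp point and corner_top below 0.04 m and angle between stand's own z axis and vertical below 0.015 rad and contact force between wedge and stand above 2 N and x of foot_tip in the frame of wedge between -0.035 and 0.035 m and y of foot_tip in the frame of wedge between -0.02 and 0.02 m and angle between wedge's own z axis and vertical below 0.03 rad and distance of stand from where it was at the start of the episode below 0.015 m and linear speed of each of stand, wedge below 0.01 m/s); the arm keeps its last pose, push and grip.
It fails at once if the wedge is lifted off the table (more than 10 mm) (height (world z) of wedge_mid above 0.014 m).
It fails at once if the stand is shoved more than 30 mm, lifted or tipped over (distance of stand from where it was at the start of the episode above 0.03 m or angle between stand's own z axis and vertical above 0.16 rad).
It fails at once if a bystander is moved more than 30 mm (distance of any of red_basket, chisel, pencil, bridge_blank, sanding_block, caliper, glue_bottle, glue_cup from where it was at the start of the episode above 0.03 m).
It also fails if it takes over 54 s, if anything falls off the work surface, if the arm or the gripper's body presses on something with over 40 N, if the wrist force passes 120 N, or if a joint passes its speed limit or range.

## Working session

There is one attempt and no reset: what is moved stays moved. The work goes in short steps, Python scripts to look and compute and a tool call to move; the robot and the scene stay as the last step left them, time stands still between calls to the robot, and variables do not carry over. Pictures are saved under pics/ and viewed, at most 10 in all, crops included, and the job is handed in when it is done.

Besides the shell and the picture viewer there is one more tool, called after "Request:" as a command line: name --argument value ..., lists and objects as JSON in quotes. carry_out: Moves the arm, as the interface text tells. Its arguments: {"type":"object","properties":{"commands":{"type":"array"},"newtons":{"type":"number"}},"required":["commands"]}

```bash
mkdir -p pics
cat > h.py <<'E'
import numpy as np, cv2
from cell import robot
from scipy.spatial.transform import Rotation as R
def ray(p,uv,st=None):
    K=np.array([[p['fx'],0,p['cx']],[0,p['fy'],p['cy']],[0,0,1.]])
    d=cv2.undistortPoints(np.array([[uv]],float),K,np.array([p['k1'],0,0,0.]))[0,0]
    dc=np.array([d[0],-d[1],-1.])
    if 'view' in p: T=np.linalg.inv(p['view'])
    else:
        W=np.eye(4);W[:3,:3]=R.from_euler('xyz',st['tool_rot']).as_matrix();W[:3,3]=st['tool_pos'];T=W@p['T_tool_cam']
    return T[:3,3],T[:3,:3]@dc
def at(p,uv,z,st=None):
    o,d=ray(p,uv,st);return o+d*(z-o[2])/d[2]
def save(p,n,crop=None,s=1):
    im=p['pixels'][:,:,::-1]
    if crop: im=im[crop[1]:crop[3],crop[0]:crop[2]]
    cv2.imwrite('pics/'+n,cv2.resize(im,None,fx=s,fy=s,interpolation=cv2.INTER_CUBIC))
E
python3 - <<'E'
from h import *
np.set_printoptions(precision=4,suppress=True)
print(robot.observe())
for c in('top','scene'):
    p=robot.read_camera(c);save(p,c+'.png')
    for n,z in(('wedge',0),('wedge_mid',.004),('stand',0),('corner_top',.04),('foot_tip',.007)):
        print(c,n,[(np.round(r['at'],1),round(r['p'],2),at(p,r['at'],z)[:2]) for r in robot.tip_of(p,n)[:6]])
E
```

```text
{'time': 0.0, 'qpos': array([-1.366 ,  0.3427,  1.525 , -0.    ,  1.2754, -0.146 ]), 'qvel': array([ 0.0008, -0.0014,  0.0014,  0.0005,  0.0002,  0.0001]), 'joint_efforts': array([  0.002 , -43.1242, -24.4219,   0.0719,   0.0558,  -0.0001]), 'tool_pos': array([ 0.1804, -0.4927,  0.243 ]), 'tool_rot': array([-3.1401, -0.0002,  0.3508]), 'contact_force': array([ 0.0301, -0.3693,  0.2228]), 'torque': array([ 0.0251, -0.0534, -0.0062]), 'grip_force': 0.0, 'opening': 0.09169999864830103}
top wedge [(array([248.1, 245.1]), 0.91, array([0.4424, 0.1161])), (array([212.3, 216.6]), 0.69, array([0.5176, 0.2128]))]
top wedge_mid [(array([209.8, 215.3]), 0.85, array([0.5208, 0.2183])), (array([252.2, 242.3]), 0.66, array([0.4496, 0.1047])), (array([214.8, 148.9]), 0.43, array([0.7005, 0.2107]))]
top stand [(array([311.8, 193.1]), 0.64, array([ 0.5784, -0.0511]))]
top corner_top [(array([284. , 224.6]), 0.64, array([0.4933, 0.018 ])), (array([354. , 270.2]), 0.42, array([ 0.3796, -0.1561]))]
top foot_tip []
scene wedge [(array([307.1, 264.5]), 0.68, array([0.4444, 0.1101])), (array([302.7, 305.1]), 0.68, array([0.3569, 0.203 ])), (array([254.6, 271.5]), 0.63, array([0.5141, 0.2152]))]
scene wedge_mid [(array([255.2, 268.8]), 0.77, array([0.5168, 0.2109])), (array([302.3, 263. ]), 0.6, array([0.4532, 0.1175]))]
scene stand [(array([316. , 211.3]), 0.58, array([ 0.5824, -0.049 ]))]
scene corner_top [(array([319.9, 225.7]), 0.98, array([0.4937, 0.0198])), (array([402.2, 228. ]), 0.55, array([ 0.3419, -0.1205])), (array([316.4, 211.9]), 0.22, array([ 0.5414, -0.0129]))]
scene foot_tip [(array([400.7, 224.8]), 0.49, array([ 0.3757, -0.1618])), (array([237.7, 196. ]), 0.2, array([0.7868, 0.0682]))]
```

View pics/top.png

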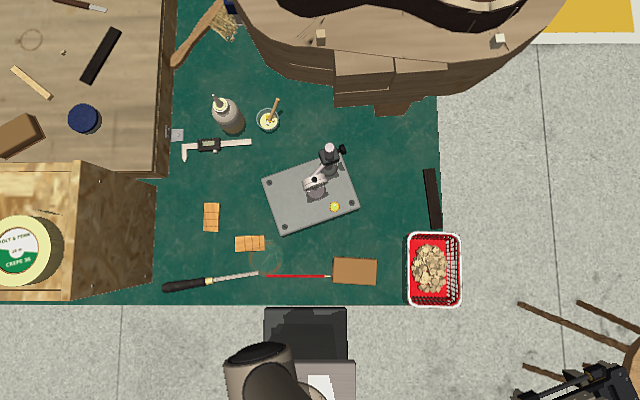

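View pics/scene.png

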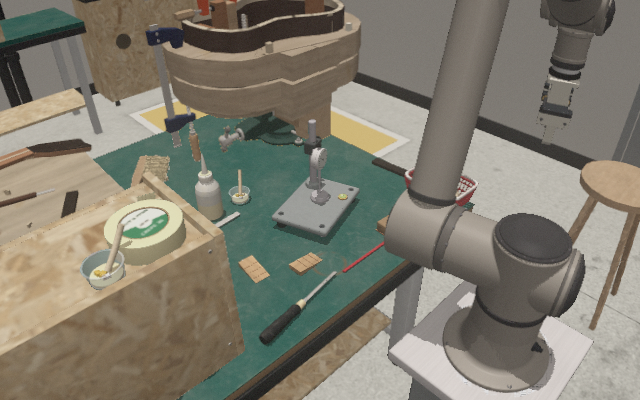

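The top view shows two wedge-like blocks, at (250,243) and (211,216). A third wedge detection at scene (303,305) lies on the chisel. The block at (250,243) is farthest to the robot's right and points at the bare-foot corner near (284,226), so I choose that one. The rubber-boot stand occupies (262..358, 155..235), and the chisel tip is at (258,273). Next I check it in a close crop and measure.

Run:
```python
from h import *
np.set_printoptions(precision=4,suppress=True)
p=robot.read_camera('top');save(p,'crop.png',(190,140,370,290),4)
hsv=cv2.cvtColor(p['pixels'],cv2.COLOR_RGB2HSV)
def quad(m,z,nm):
    n,l,s,c=cv2.connectedComponentsWithStats(m.astype(np.uint8))
    i=1+np.argmax(s[1:,4]);pts=np.argwhere(l==i)[:,::-1].astype(float)
    P=np.array([at(p,q,z)[:2] for q in pts]).astype(np.float32)*1000
    r=cv2.minAreaRect(P);print(nm,s[i],r,'mean',P.mean(0));print(cv2.boxPoints(r))
m=(hsv[...,0]<25)&(hsv[...,1]>60)&(hsv[...,2]>90);m2=np.zeros_like(m);m2[230:258,230:270]=m[230:258,230:270]
quad(m2,.008,'wedge')
m=(hsv[...,1]<40)&(hsv[...,2]>90);m2=np.zeros_like(m);m2[150:245,255:365]=m[150:245,255:365]
quad(m2,.04,'stand')
```

```text
wedge [235 235  30  17 475] ((448.217529296875, 110.89735412597656), (41.16081619262695, 75.72177124023438), 1.3446720838546753) mean [448.1133 111.1751]
[[426.7543 148.2649]
 [428.5313  72.5639]
 [469.6808  73.5298]
 [467.9038 149.2308]]
stand [ 261  153  100   83 4532] ((574.685302734375, -47.603302001953125), (157.65907287597656, 217.3040313720703), 19.452077865600586) mean [567.9534 -41.3839]
[[ 464.1722   28.5952]
 [ 536.5385 -176.3052]
 [ 685.1984 -123.8018]
 [ 612.8322   81.0986]]
```

View pics/crop.png

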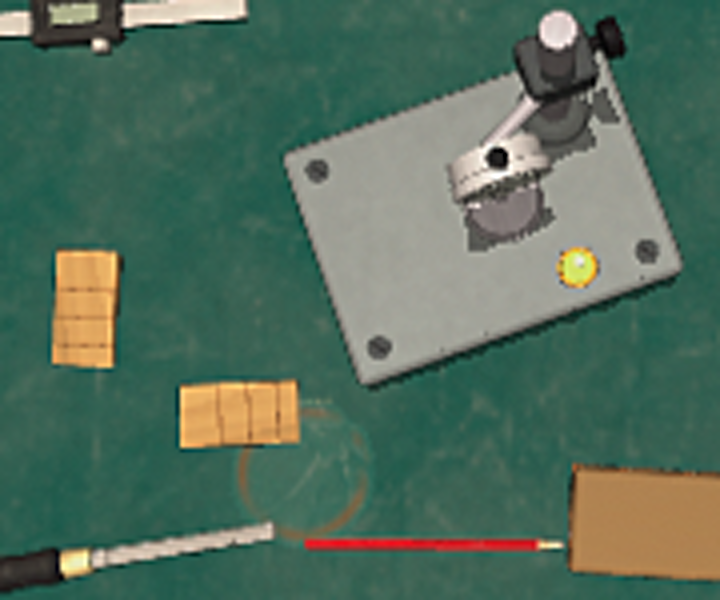

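The crop confirms the choice: the right-hand block at crop (240,413) points its nose at the bare-foot screw at (379,347). The chisel tip is at (272,530). In the stand's axes the wedge is about 8.6 mm off line and 18° askew. I'll move to hover above it.

Request:
carry_out --commands '[[[0.0383, -0.0396, 0], 0, 0.6], [[0.0383, -0.0396, 0], 0, 0.6], [[0.0383, -0.0396, 0], 0, 0.6], [[0.0383, -0.0396, 0], 0, 0.6], [[0.0383, -0.0396, 0], 0, 0.6], [[0.0383, -0.0396, 0], 0, 0.6], [[0.0383, -0.0396, 0], 0, 0.6], [[0.0383, -0.0396, 0], 0, 0.6], [[0.0383, -0.0396, 0], 0, 0.6], [[0.0383, -0.0396, 0], 0, 0.6], [[0.0383, -0.0396, 0], 0, 0.6], [[0.0383, -0.0396, 0], 0, 0.6], [[0, 0, 0.0135], -0.1775, 0.6], [[0, 0, 0.0135], -0.1775, 0.6], [[0, 0, 0.0135], -0.1775, 0.6], [[0, 0, 0.0135], -0.1775, 0.6], [[0, 0, 0.0135], -0.1775, 0.6], [[0, 0, 0.0135], -0.1775, 0.6], [[0, 0, 0.0135], -0.1775, 0.6], [[0, 0, 0], 0, 0.6]]'

```text
time: 3.15
tool_pos: [0.4482, 0.1111, 0.1485]
tool_rot: [-3.14, 0.0, 1.592]
contact_force: [-0.5, 0.4, 0.7]
opening: 0.0553
grip_force: 0.0
```

```bash
cat > w.py <<'E'
from h import *
import sys
np.set_printoptions(precision=4,suppress=True)
s=robot.observe();p=robot.read_camera('wrist');save(p,sys.argv[1]+'.png')
print(s['time'],s['tool_pos'],s['tool_rot'],s['contact_force'],s['opening'])
for n,z in(('wedge',0),('wedge_mid',.004),('corner_top',.04)):
    print(n,[(np.round(r['at'],1),round(r['p'],2),at(p,r['at'],z,s)[:2]) for r in robot.tip_of(p,n)[:4]])
hsv=cv2.cvtColor(p['pixels'],cv2.COLOR_RGB2HSV)
m=((hsv[...,0]<25)&(hsv[...,1]>60)&(hsv[...,2]>90)).astype(np.uint8)
n,l,st,c=cv2.connectedComponentsWithStats(m)
for i in range(1,n):
    if st[i,4]>1500:
        q=np.argwhere(l==i)[:,::-1].astype(float)[::5]
        P=np.array([at(p,a,.008,s)[:2] for a in q],np.float32)*1000
        print(st[i],cv2.minAreaRect(P))
E
python3 w.py w1
```

```text
3.15 [0.4482 0.1111 0.1485] [-3.1396  0.0002  1.5917] [-0.5033  0.3592  0.7245] 0.05526917494304836
wedge [(array([389.9,  95.1]), 0.85, array([0.5145, 0.2122])), (array([316.5, 199.2]), 0.83, array([0.4469, 0.1085])), (array([633.7, 151.9]), 0.45, array([0.7756, 0.1667]))]
wedge_mid [(array([315.5, 198.3]), 0.79, array([0.4459, 0.1105])), (array([397.6,  92.8]), 0.73, array([0.5206, 0.2141]))]
corner_top [(array([354.3, 299.7]), 0.74, array([0.4868, 0.0158]))]
[ 351   67   90   52 3940] ((517.381591796875, 214.01123046875), (41.04928207397461, 78.2968978881836), 87.02494049072266)
[ 608  124   32   64 1553] ((758.1355590820312, 158.11322021484375), (33.33591842651367, 66.2021484375), 18.406044006347656)
[ 296  162   42   71 2819] ((447.2991638183594, 111.79054260253906), (40.61811447143555, 73.44766235351562), 2.2918741703033447)
[ 236  318  292   12 1904] ((526.2750854492188, -38.69150924682617), (341.8294372558594, 13.260967254638672), 1.3352802991867065)
```

View pics/w1.png

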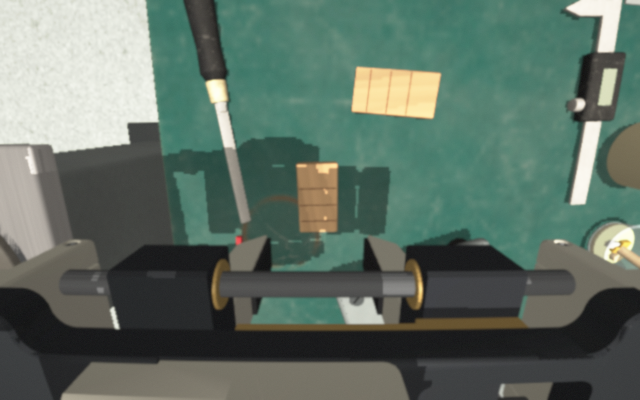

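The wrist view shows the wedge at (317,198) between the fingers and the look-alike at (396,92). I'll lower the open fingers on either side of the wedge, then turn and nudge it into line without lifting.

Request:
carry_out --commands '[[[0, -0.0005, 0.035], 0, 0.6], [[0, 0, 0.035], 0, 0.6], [[0, 0, 0.035], 0, 0.6], [[0, 0, 0.022], 0, 0.6], [[0, 0, 0], 0, 0.46], [[0, 0, 0], 0, 0.45], [[0, 0, 0], 0, 0.445], [[0, 0, 0], -0.08, 0.445], [[0, 0, 0], -0.08, 0.445], [[0, 0, 0], -0.08, 0.445], [[0, 0, 0], -0.08, 0.445], [[0, 0.004, 0], 0, 0.445], [[0, 0.004, 0], 0, 0.445], [[0, 0, 0], 0, 0.43], [[0, 0, 0], 0, 0.43], [[0, 0, 0], 0, 0.43]]' --newtons 3

```text
time: 5.35
tool_pos: [0.4566, 0.1139, 0.0225]
tool_rot: [3.14, 0.001, 1.913]
contact_force: [2.0, 0.6, 2.3]
opening: 0.0397
grip_force: 3.0
```

Request:
carry_out --commands '[[[0, 0, 0], 0, 0.5], [[0, 0, 0], 0, 0.55], [[0, 0, 0], 0, 0.55], [[0, 0, -0.03], 0, 0.55], [[0, 0, -0.03], 0, 0.55], [[0.03, 0, -0.03], 0, 0], [[0.034, 0, 0], 0, 0], [[0, 0, 0], 0, 0], [[0, 0, 0], 0, 0], [[0, 0, 0], 0, 0]]'

```text
time: 6.6
tool_pos: [0.4344, 0.1734, 0.1119]
tool_rot: [-3.141, 0.0, 1.912]
contact_force: [0.4, -0.4, 0.2]
opening: 0.0053
grip_force: 0.0
```

```bash
python3 w.py w2
python3 - <<'E'
from h import *
p=robot.read_camera('top');save(p,'t2.png',(210,180,330,280),5)
s=robot.observe();print(s['opening'])
for n,z in(('corner_top',.04),('wedge',0)):print(n,[(r['p'],at(p,r['at'],z)[:2]) for r in robot.tip_of(p,n)])
E
```

```text
6.6 [0.4344 0.1734 0.1119] [-3.1409  0.0002  1.9124] [ 0.4262 -0.3771  0.1675] 0.005264129941127998
wedge [(array([316.8, 268.8]), 0.72, array([0.4547, 0.1137])), (array([416.3, 196.1]), 0.67, array([0.5154, 0.2133]))]
wedge_mid [(array([420.8, 197.4]), 0.6, array([0.5181, 0.214 ])), (array([315.7, 271.1]), 0.55, array([0.4538, 0.113 ]))]
corner_top []
[ 454    0  186  131 9191] ((580.5521240234375, 383.3705749511719), (80.85867309570312, 198.19300842285156), 78.99335479736328)
[ 373  160   98   75 4001] ((517.4791870117188, 213.83401489257812), (40.964080810546875, 80.47122192382812), 86.1907958984375)
[ 146  319  291   11 2025] ((450.1339111328125, 49.62958526611328), (296.00494384765625, 11.982799530029297), 19.709829330444336)
0.0005928878354872016
corner_top [(0.84, array([0.49504657, 0.00971356])), (0.45, array([0.68549009, 0.19010428]))]
wedge [(0.91, array([0.44807459, 0.11623412])), (0.68, array([0.51282392, 0.20755151]))]
```

View pics/w2.png

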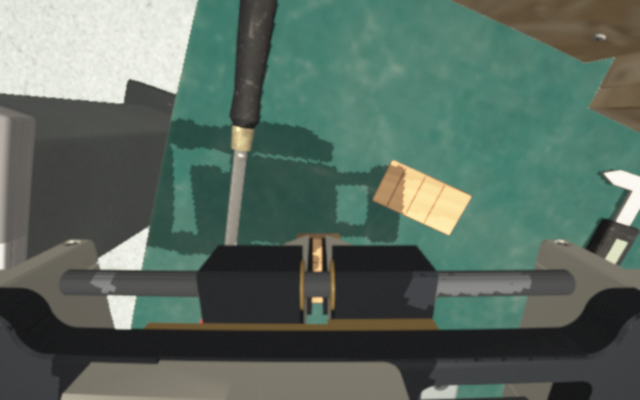

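The wedge lies in line with the tool; part of it shows between the fingers at (317,260). I'll lower behind the butt and push.

Request:
carry_out --commands '[[[0, 0, 0.03], 0, 0], [[0, 0, 0.03], 0, 0], [[0, 0, 0.03], 0, 0], [[0, 0, 0], 0, 0], [[-0.005, 0, 0], 0, 0], [[-0.005, 0, 0], 0, 0], [[-0.005, 0, 0], 0, 0], [[-0.005, 0, 0], 0, 0], [[-0.008, 0, 0], 0, 0], [[-0.008, 0, 0], 0, 0], [[-0.008, 0, 0], 0, 0], [[-0.008, 0, 0], 0, 0], [[-0.008, 0, 0], 0, 0], [[-0.008, 0, 0], 0, 0], [[-0.008, 0, 0], 0, 0], [[-0.005, 0, 0], 0, 0], [[0, 0, 0], 0, 0], [[0, 0, 0], 0, 0]]'

```text
time: 9.2
tool_pos: [0.4614, 0.0978, 0.0221]
tool_rot: [-3.141, 0.0, 1.913]
contact_force: [-0.6, -0.8, -0.1]
opening: 0.0007
grip_force: 0.0
```

Run:
```python
from h import *
np.set_printoptions(precision=4,suppress=True)
s=robot.observe();print(s['time'],s['tool_pos'],s['tool_rot'],s['contact_force'])
p=robot.read_camera('top')
for n,z in(('corner_top',.04),('wedge',0)):print(n,[(r['p'],at(p,r['at'],z)[:2]) for r in robot.tip_of(p,n)])
a=p['pixels'][190:260,235:325];q=robot.read_camera('scene');b=q['pixels'][190:290,250:380]
f=lambda x:cv2.resize(x[:,:,::-1],(600,int(600*x.shape[0]/x.shape[1])),interpolation=cv2.INTER_CUBIC)
im=cv2.hconcat([cv2.resize(f(a),(390,300)),cv2.resize(f(b),(390,300))]);cv2.imwrite('pics/m.png',im)
```

```text
9.2 [0.4614 0.0978 0.0221] [-3.1415  0.0001  1.9133] [-0.5596 -0.7576 -0.0844]
corner_top [(0.81, array([0.4875, 0.013 ]))]
wedge [(0.71, array([0.5179, 0.2141])), (0.63, array([0.4728, 0.0553]))]
```

View pics/m.png

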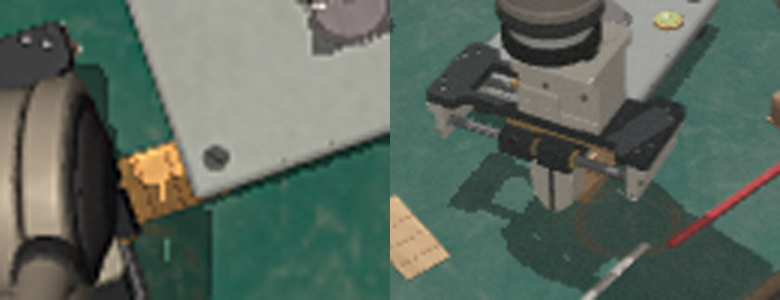

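The left half (top view) shows the wedge at about (160,185) entering under the slab corner near the screw at (216,158). The right half shows the closed fingers behind the butt. I'll push on gently.

Request:
carry_out --commands '[[[-0.003, 0, 0], 0, 0], [[-0.003, 0, 0], 0, 0], [[-0.003, 0, 0], 0, 0], [[-0.003, 0, 0], 0, 0], [[-0.003, 0, 0], 0, 0], [[-0.002, 0, 0], 0, 0], [[-0.002, 0, 0], 0, 0], [[0, 0, 0], 0, 0]]'

```text
time: 10.4
tool_pos: [0.468, 0.0798, 0.0222]
tool_rot: [3.141, 0.0, 1.913]
contact_force: [-0.5, 0.3, 0.2]
opening: 0.0005
grip_force: 0.0
```

Request:
carry_out --commands '[[[-0.002, 0, 0], 0, 0], [[-0.002, 0, 0], 0, 0], [[0, 0, 0], 0, 0]]'

```text
time: 10.78
tool_pos: [0.4693, 0.076, 0.0222]
tool_rot: [3.141, 0.0, 1.913]
contact_force: [0.7, -0.1, 0.0]
opening: 0.0004
grip_force: 0.0
```

Request:
carry_out --commands '[[[-0.002, 0, 0], 0, 0], [[0, 0, 0], 0, 0]]'

```text
time: 11.02
tool_pos: [0.47, 0.0741, 0.0222]
tool_rot: [3.141, 0.0, 1.913]
contact_force: [0.5, 0.3, -0.6]
opening: 0.0006
grip_force: 0.0
```

Request:
carry_out --commands '[[[-0.002, 0, 0], 0, 0], [[0, 0, 0], 0, 0]]'

```text
time: 11.28
tool_pos: [0.4706, 0.0723, 0.0222]
tool_rot: [-3.142, 0.0, 1.913]
contact_force: [-0.9, -0.2, -0.2]
opening: 0.0006
grip_force: 0.1
```

Request:
carry_out --commands '[[[-0.002, 0, 0], 0, 0], [[0, 0, 0], 0, 0]]'

```text
time: 11.52
tool_pos: [0.4708, 0.0709, 0.0222]
tool_rot: [-3.141, -0.001, 1.913]
contact_force: [-1.6, 4.2, 1.1]
opening: 0.0004
grip_force: 2.4
```

Request:
carry_out --commands '[[[-0.002, 0, 0], 0, 0], [[0, 0, 0], 0, 0]]'

```text
time: 11.78
tool_pos: [0.4711, 0.0694, 0.0222]
tool_rot: [-3.14, -0.002, 1.913]
contact_force: [-3.0, 7.1, 3.4]
opening: 0.0006
grip_force: 3.9
```

The push force has reached about 7.7 N, so the gap is taken up. I'll let go, rise and check.

Request:
carry_out --commands '[[[0.004, 0, 0], 0, 0], [[0.008, 0, 0], 0, 0], [[0.008, 0, 0], 0, 0], [[0, 0, -0.03], 0, 0], [[0, 0, -0.04], 0, 0], [[0.05, 0, -0.03], 0, 0], [[0.05, 0, 0], 0, 0], [[0, 0, 0], 0, 0]]'

```text
time: 12.78
tool_pos: [0.4303, 0.1843, 0.1226]
tool_rot: [3.141, -0.0, 1.918]
contact_force: [-0.7, 0.5, 0.2]
opening: 0.0003
grip_force: 0.0
```

Run:
```python
from h import *
np.set_printoptions(precision=4,suppress=True)
s=robot.observe();print(s['time'],s['tool_pos'],s['contact_force'])
p=robot.read_camera('top')
for n,z in(('corner_top',.04),('wedge',0)):print(n,[(r['p'],at(p,r['at'],z)[:2]) for r in robot.tip_of(p,n)])
hsv=cv2.cvtColor(p['pixels'],cv2.COLOR_RGB2HSV)
m=((hsv[...,1]<40)&(hsv[...,2]>90)).astype(np.uint8);m[:150]=0;m[245:]=0;m[:,:255]=0;m[:,365:]=0
n,l,st,c=cv2.connectedComponentsWithStats(m);i=1+np.argmax(st[1:,4])
P=np.array([at(p,q,.04)[:2] for q in np.argwhere(l==i)[:,::-1].astype(float)],np.float32)*1000
print(st[i],cv2.minAreaRect(P))
a=p['pixels'][160:260,230:360];b=robot.read_camera('wrist');save(b,'w3.png')
q=robot.read_camera('scene');b=q['pixels'][170:270,250:380]
f=lambda x:cv2.resize(x[:,:,::-1],(390,300),interpolation=cv2.INTER_CUBIC)
cv2.imwrite('pics/m2.png',cv2.hconcat([f(a),f(b)]))
```

```text
12.775 [0.4303 0.1843 0.1226] [-0.6682  0.5035  0.1757]
corner_top [(0.76, array([0.4923, 0.0084]))]
wedge [(0.82, array([0.5121, 0.2139])), (0.54, array([0.4817, 0.0259])), (0.37, array([0.4866, 0.0139])), (0.18, array([0.782 , 0.1577]))]
[ 261  153  100   83 4594] ((574.904052734375, -48.33287048339844), (157.81668090820312, 217.61785888671875), 19.559844970703125)
```

View pics/m2.png

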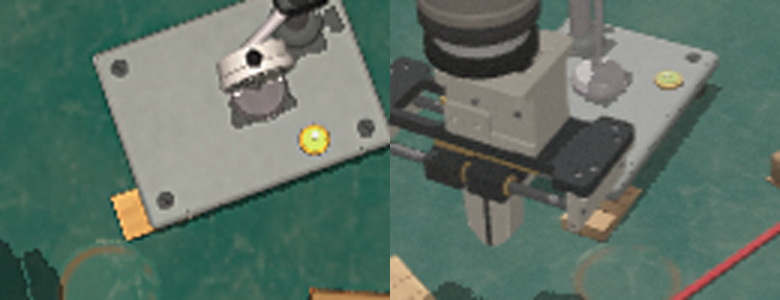

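The left half shows the wedge at (132,212), wedged under the corner by the screw at (166,200). The stand shifted less than 1 mm. Next is pressing above the foot.

Request:
carry_out --commands '[[[-0.0445, -0.0005, 0], 0, 0], [[-0.0445, -0.0005, 0], 0, 0], [[-0.0445, -0.0005, 0], 0, 0], [[-0.0445, -0.0005, 0], 0, 0], [[0, 0, 0.02], 0, 0], [[0, 0, 0.02], 0, 0], [[0, 0, 0.015], 0, 0], [[0, 0, 0.005], 0, 0], [[0, 0, 0], 0, 0], [[0, 0, 0], 0, 0]]'

```text
time: 14.28
tool_pos: [0.4899, 0.0133, 0.0628]
tool_rot: [3.141, 0.001, 1.913]
contact_force: [0.3, -0.1, -0.4]
opening: 0.0006
grip_force: 0.0
```

Request:
carry_out --commands '[[[0, 0, 0.002], 0, 0], [[0, 0, 0.001], 0, 0], [[0, 0, 0], 0, 0]]'

```text
time: 14.65
tool_pos: [0.4895, 0.0134, 0.0592]
tool_rot: [3.142, 0.0, 1.913]
contact_force: [0.6, 0.0, -0.9]
opening: 0.0007
grip_force: 0.0
```

Request:
carry_out --commands '[[[0, 0, 0.002], 0, 0], [[0, 0, 0], 0, 0], [[0, 0, 0], 0, 0]]'

```text
time: 15.02
tool_pos: [0.4896, 0.0133, 0.0573]
tool_rot: [3.141, 0.0, 1.913]
contact_force: [0.1, -0.1, 1.4]
opening: 0.0006
grip_force: 1.0
```

Request:
carry_out --commands '[[[0, 0, 0.001], 0, 0], [[0, 0, 0], 0, 0]]'

```text
time: 15.28
tool_pos: [0.4897, 0.0133, 0.0571]
tool_rot: [3.141, 0.0, 1.913]
contact_force: [-4.1, 1.4, 12.1]
opening: 0.0004
grip_force: 5.8
```

Request:
carry_out --commands '[[[0, 0, 0.001], 0, 0], [[0, 0, 0], 0, 0]]'

```text
time: 15.52
tool_pos: [0.4896, 0.0133, 0.0569]
tool_rot: [3.141, 0.001, 1.913]
contact_force: [-6.4, 1.7, 20.4]
opening: 0.0003
grip_force: 10.0
```

Request:
carry_out --commands '[[[0, 0, -0.001], 0, 0], [[0, 0, 0], 0, 0], [[0, 0, 0], 0, 0], [[0, 0, 0], 0, 0]]'

```text
time: 16.02
tool_pos: [0.4896, 0.0133, 0.0571]
tool_rot: [3.141, 0.0, 1.913]
contact_force: [-3.1, -1.2, 12.3]
opening: 0.0005
grip_force: 5.7
```

Run:
```python
from h import *
s=robot.observe();print(s['time'],s['tool_pos'],s['contact_force'])
q=robot.read_camera('scene');save(q,'end.png',(250,170,380,270),5)
print(robot.observe()['contact_force'])
```

```text
16.025 [0.48962683 0.01331729 0.05711854] [-3.12428081 -1.21729618 12.25320761]
[-3.04334004  0.39605087 11.46988538]
```

View pics/end.png

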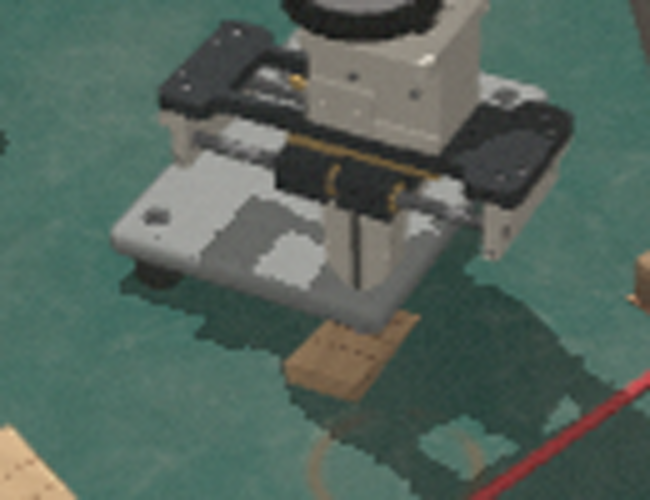

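The view shows the fingertips pressing at (365,270) directly above the foot with about 12 N. The wedge lies flat under the corner at (345,355) and the stand looks level. Handing in.

```bash
python3 -c "
from cell import robot
print(robot.hand_in())"
```

```text
the job is handed in; nothing more can be done
None
```

I handed the job in with the wedge pushed under the bare foot until the push needed was about 7.7 N and the fingertips pressing the corner with about 12 N; the stand had shifted under 1 mm after the push and looked level, but the hand-in gave no verdict.

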